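# Layer a round picture: mount ring, then glass, laid gently

### The arm

A 7-joint arm with a two-finger parallel gripper is mounted at the origin on the work surface. World frame = base frame: x ahead of the robot, y to its left, z up, the work surface at z = 0. Lengths are in m, angles in rad, forces in N, time in s.
With the tool pointing down it reaches from about 0.425 to 0.925 m from the base axis. Payload 6.8 kg.
Tool frame: the origin (TCP) lies at the very end of the fingers, on their centre line; the grasp point (between the pads) lies 19 mm behind it; z points along the fingers, y is the line along which they close (so a half turn about z gives the same grasp; the last joint's range is limited). The gripper opens to 85 mm and grips with 20 to 120 N. Pads are 22 mm wide; open, the fingers measure 114 mm over their backs; the gripper's body (76 mm by 85 mm) begins 54 mm behind the grasp point. The pads swing forward as they close: fully open they stand 13 mm farther back than shut.
Start: joints at [1.138, 0.477, 0.022, 1.555, -0.011, 1.109, -0.083], TCP at [0.215, -0.64, 0.209] pointing down, gripper open.
Joint ranges: [-2.96, 2.96], [-0.34, 2.1], [-1.41, 1.46], [0.24, 2.44], [-1.37, 4.51], [0.17, 1.92], [-2.96, 2.96]. Speed limits (rad/s): [2.39, 2.39, 3.14, 3.14, 3.14, 3.14, 3.14].

### API

Orientations are given as a rotation vector (axis times angle).
In Python, from bench import r gives the robot as it stands. The module is installed in compiled form; this text tells all that it offers.
- The arm moves only by the tool servo_tool, never from a script. Its argument "commands" is a list of rows, each a list of 7 numbers: the turn, a rotation vector about the world's x, y, z in degrees, then the shift along the world's x, y, z in mm, then the closure, from 0 (fully open) to 1 (shut). A call has 1 to 5 rows; each row is the pose to reach, as a shift and turn from the pose commanded when the call began; what a row does not reach only later rows make up. A row lasts 1/12 s, in which the tool goes at most 41.7 mm and 7.16 degrees, less where a joint would pass 70% of its speed; a pose out of reach is approached as far as the arm can. A call with a gripper value outside its range is refused whole. The fingers move at their own pace and stop on an object; "force" is the grip in N (left out, the last holds). Time passes only in rows, so rows that repeat a pose let the fingers close. It gives the time, the measured TCP pose, the force, the opening and the grip force at its end, in the units of the state.
- r.get_obs(): the state, without advancing time (a new reading comes with each control period).
- r.grab_frame(name): name is "side" or "top"; returns (picture, depth): 384x512x3 uint8, blue, green, red; 384x512 float32, m along the optical axis (not along the pixel's ray), 0 where there is no reading.
- r.camera_info(name): a dict with "vertical_fov" (degrees; the focal length in pixels is half the picture's height over the tangent of half this angle, whatever the lens; pixels are square), "cx", "cy" (the principal point, pixels), "D" ([k1, k2, p1, p2, k3] as OpenCV has them; the pictures are not rectified), "cam_to_world" (4x4, takes a point from camera to world coordinates). Camera axes: x right, y up, looking along -z (the intrinsics and any distortion apply to the point x, -y, -z); pixel columns grow to the right and rows downward; lengths in m; the calibration is good to about 2 mm. A picture is of the moment at which its call begins. camera_info takes no time and is no camera call.
- r.hand_in(): hands the job in; it is judged then, once.
The state is a dict: "clock": time; "joints": joint angles; "qvel": joint speeds; "tau": joint torques, N m; "tcp_pos": TCP position; "orientation": TCP orientation; "contact_force": force on the tool from outside, world axes, zero at the start; "moment": the same for the moment, N m; "grip_width": finger opening in m; "gripper_force": force on a finger pad.
Only numpy, scipy, OpenCV 4.12 (cv2) and the standard library are available. Lean on these libraries where they do the work, as an engineer would, in place of code of your own. Each camera call takes 0.05 s, during which the arm holds its last target. There are 200 camera calls.

### The job

Build up the round picture on the fitting stand: lay the card mount ring flat and centred on the picture and let go of it, then lift the glass disc off its sloping rest and lay it flat and centred on the mount. The glass is brittle: pinch it only lightly (under 10 N), never press or knock it hard against its rest or the mount, and set it down rather than dropping it. Leave the glue bottle, the tape roll and the frame corner where they are.

Things in the scene. Friction and masses are not known exactly. Their poses are not given: they have to be found in the camera images.
- stand_top (a point): Centre of the upper face of the fixed fitting stand, a wooden mushroom: dark foot 84 mm across and 10 mm high, column 32 mm across, pale round top 46 mm across and 8 mm thick with a small painted picture glued on. The upper face is level, has no rim and lies 42 mm above the table. Mount and glass overhang it when centred, so fingertips may reach down beside it.
- mount: The card mount: a loose flat off-white ring, 54 mm outside diameter, 29 mm window, 6 mm thick, about 15 g. Origin: centre of its underside; z is its axis, up. Both faces are alike. It starts lying level on a small fixed round steel tin, 39 mm across and 32 mm high, so its rim overhangs the tin by about 7 mm all round.
- glass: Glass disc: loose, flat, greenish clear, 60 mm diameter, 6 mm thick, 30 to 65 g. Origin: centre of its underside; z is its axis, out of its upper face. It starts on the sloping rest, 35 degrees from level. It breaks if the fingers' forces on it add up to over 30 N (15 N on each of two pads), or if the rest or the mount bears on it with over 20 N.
- rest: The fixed sloping wooden rest that holds the glass. Origin: centre of the underside of its foot (100 x 56 mm, 10 mm high); z up. Its sloping board, 74 mm long and 32 mm wide (along y), is inclined 35 degrees, low at +x and high at -x, so the glass looks up and towards +x (roughly away from the robot). The glass overhangs it by 14 mm at each side (+y and -y): pinch it there, across y.
- rest_face (a point): Middle of the sloping board's face, 58 mm above the origin of the rest: here the centre of the glass's underside lies at the start. Two brass pins, 6 mm thick and 26 mm apart in y, stand 5 mm out of the board 30 mm down the slope from here; the rim of the glass rests on them. Lift the glass away square to the slope.
- glue: Bystander: loose white glue bottle, 48 mm across, 120 mm tall, origin at centre of its base.
- tape: Bystander: loose roll of brown tape lying flat, 90 mm across, 38 mm high, origin at centre of its base.
- corner: Bystander: loose L-shaped dark wooden frame corner, legs 110 mm long, 26 mm wide, 20 mm high, lying flat; origin on the table in the middle of the 110 x 110 mm square it spans.
Things that resemble listed ones, but are neither listed nor needed, are in the scene too. What is shaped like the glass but brown is not meant. Leave any brown look-alike of the mount alone.

How it is judged:
On the way, in this order (a step that is already met when the one before it is completed fails the run):
1. the mount lies flat and centred on the stand, released, with the glass not yet on it (horizontal distance between mount and stand_top below 0.006 m and z of mount in the frame of stand_top between -0.003 and 0.004 m and angle between mount's own z axis and vertical below 0.1 rad and linear speed of mount below 0.03 m/s and contact force between the fingers and mount below 0.05 N and distance between glass and stand_top above 0.04 m), for 0.2 s.
2. the glass lies flat and centred on the mount, released (horizontal distance between each of mount, glass and stand_top below 0.006 m and z of mount in the frame of stand_top between -0.003 and 0.004 m and angle between each of mount, glass's own z axis and vertical below 0.1 rad and linear speed of each of mount, glass below 0.03 m/s and z of glass in the frame of stand_top between 0.003 and 0.01 m and contact force between the fingers and glass below 0.05 N), for 0.2 s.
At the end, for the whole second after the job is handed in: The mount lies level (within 0.1 rad) on the stand's top and the glass level on the mount, each with its centre within 6 mm of the stand's axis and its underside within about 4 mm of its seated height (0 and 6 mm above the stand's top); both released and at rest (all of step 2 and contact force between the fingers and mount below 0.05 N); the robot touches nothing.
It fails at once if the glass is pinched: the fingers bear on it with more than 30 N in all (contact force between the fingers and glass above 30 N).
It fails at once if the glass is pressed or knocked with more than 20 N against the mount or its rest (contact force between glass and mount above 20 N or contact force between glass and rest above 20 N).
It fails at once if the glass is let go in the air, more than 10 mm above its place on the stack and away from its rest (contact force between the fingers and glass below 0.05 N and z of glass in the frame of stand_top above 0.016 m and distance between glass and rest_face above 0.05 m).
It fails at once if the glass falls to the table (height (world z) of glass below 0.025 m).
It fails at once if the glue bottle, tape roll or frame corner is moved more than 20 mm (distance of any of glue, tape, corner from where it was at the start of the episode above 0.02 m).
It also fails if it takes over 58 s, if anything falls off the work surface, if the arm or the gripper's body presses on something with over 40 N, if the wrist force passes 120 N, or if a joint passes its speed limit or range.

## Working session

There is one attempt and no reset: what is moved stays moved. The work goes in short steps, Python scripts to look and compute and a tool call to move; the robot and the scene stay as the last step left them, time stands still between calls to the robot, and variables do not carry over. Pictures are saved under pics/ and viewed, at most 10 in all, crops included, and the job is handed in when it is done.

Besides the shell and the picture viewer there is one more tool, called after "Request:" as name(argument=value, ...) on one line, values as JSON. servo_tool: Moves the arm, as the interface text tells. Its arguments: {"type":"object","properties":{"commands":{"type":"array"},"force":{"type":"number"}},"required":["commands"]}

```bash
mkdir -p pics && cat > h.py <<'E'
import numpy as np, cv2
from bench import r
def cloud(name):
    im,d=r.grab_frame(name); c=r.camera_info(name)
    f=im.shape[0]/2/np.tan(np.radians(c["vertical_fov"])/2)
    K=np.array([[f,0,c["cx"]],[0,f,c["cy"]],[0,0,1.]])
    v,u=np.mgrid[:im.shape[0],:im.shape[1]]
    n=cv2.undistortPoints(np.stack([u,v],-1).reshape(-1,1,2).astype(np.float64),K,np.array(c["D"],float)).reshape(*d.shape,2)
    P=np.stack([n[...,0]*d,-n[...,1]*d,-d,np.ones_like(d)],-1)@np.array(c["cam_to_world"]).T
    P=P[...,:3]; P[d==0]=np.nan
    return im,P
E
python3 - <<'E'
from h import *
for n in("top","side"):
    im,P=cloud(n); cv2.imwrite(f"pics/{n}0.png",im); np.save(f"{n}0.npy",P)
    print(n,r.camera_info(n)["cam_to_world"])
print(r.get_obs())
E
```

```text
top [[-0.00467892  0.99251819 -0.12200715  0.45799036]
 [-0.9999114  -0.00616407 -0.01179807  0.07438169]
 [-0.01246186  0.12194114  0.9924591   1.19086967]
 [ 0.          0.          0.          1.        ]]
side [[-0.95473618  0.20968598 -0.21097539  0.38433939]
 [-0.29708823 -0.70735908  0.64139045  0.83665374]
 [-0.01474478  0.67503698  0.73763655  0.93127032]
 [ 0.          0.          0.          1.        ]]
{'clock': 0.1, 'joints': array([ 1.13790565,  0.4777093 ,  0.02237384,  1.55640121, -0.01148434,
        1.10930533, -0.08311506]), 'qvel': array([ 2.83488807e-05, -6.36836244e-04,  2.10428697e-03, -2.05280082e-03,
        1.54100396e-04,  3.93032696e-04,  1.53203355e-03]), 'tau': array([ 3.36959274e-03, -5.97760856e+01,  1.61256161e+00, -2.81957549e+01,
        1.27141274e-02,  5.00517097e-03,  3.01760430e-06]), 'tcp_pos': array([ 0.21516912, -0.63915428,  0.20770851]), 'orientation': array([-3.09864283e+00, -5.07650014e-01,  6.63926297e-04]), 'contact_force': array([-0.52015164, -0.90062285, -0.20809317]), 'moment': array([-0.01060588,  0.00866934, -0.0065412 ]), 'gripper_force': 0.0, 'grip_width': 0.0855594920101967}
```

View pics/top0.png

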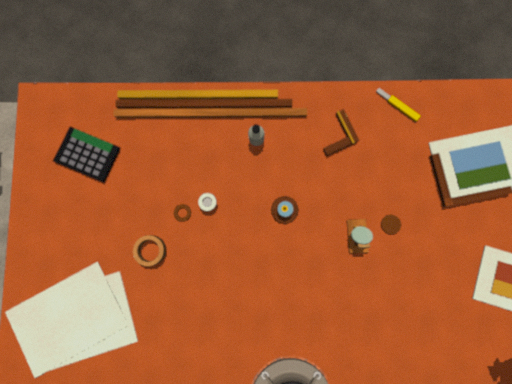

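View pics/side0.png

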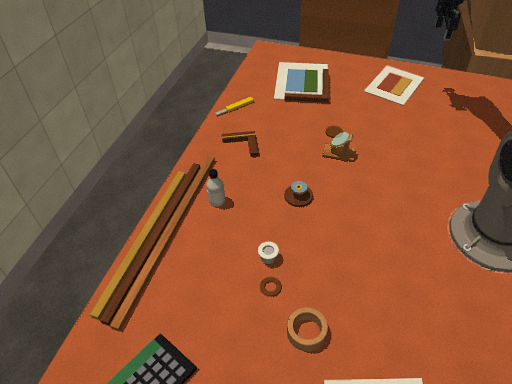

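The top view shows the mount on its tin at (207,203), the stand at (285,209), the glass on its rest at (361,236), and brown decoys at (182,213) and (391,225). In the side view the mount is at (269,251), the stand top at (299,187) and the glass at (341,139).

```bash
cat >> h.py <<'E'
def near(P,c,rad,lo,hi):
    return P[(np.hypot(P[...,0]-c[0],P[...,1]-c[1])<rad)&(P[...,2]>lo)&(P[...,2]<hi)]
def circ(p):
    # centre of min enclosing circle and extents of horizontal points
    c,rad=cv2.minEnclosingCircle(p[:,:2].astype(np.float32)*1000); return np.round(c,1),round(rad,1),np.round(np.median(p,0)*1000,1),len(p)
E
python3 - <<'E'
from h import *
for n,px in(("top",[(207,203),(285,209),(361,236)]),("side",[(269,251),(299,187),(341,139)])):
    P=np.load(n+"0.npy"); print(n,"table z",np.nanmedian(P[250:300,200:260,2])*1000)
    for k,(u,v) in zip("MSG",px):
        w=P[v-12:v+13,u-12:u+13].reshape(-1,3); c=np.nanmedian(w[w[:,2]>.025],0)
        lo,hi={"M":(.03,.05),"S":(.034,.052),"G":(.03,.1)}[k]
        p=near(P,c,.05,lo,hi); print(k,c*1000,circ(p))
        if k=="G":
            print(np.round(p[np.argsort(p[:,2])][::max(1,len(p)//14)]*1000))
    # rest foot
    if n=="top":
        p=near(P,c,.09,.006,.014); print("foot",len(p),p.min(0),p.max(0),cv2.minAreaRect((p[:,:2]*1000).astype(np.float32)))
    else:
        p=near(P,c,.09,.006,.014); print("foot",len(p),p.min(0),p.max(0),cv2.minAreaRect((p[:,:2]*1000).astype(np.float32)))
E
python3 - <<'E'
import cv2,numpy as np
a=cv2.imread('pics/top0.png')[190:270,320:420];b=cv2.imread('pics/side0.png')[105:185,295:395]
cv2.imwrite('pics/g.png',cv2.resize(np.hstack([a,b]),None,fx=4,fy=4,interpolation=cv2.INTER_CUBIC))
E
```

```text
top table z -0.6460740234525142
M [566.39418095 242.53642436  35.33710684] (array([566.1, 243. ]), 26.8, array([566.3, 242.2,  35.6]), 233)
S [543.44241295  10.93358596  41.70725503] (array([544.3,  11.7]), 23.1, array([543.5,  10.9,  41.7]), 195)
G [ 463.50290936 -204.74016492   64.85379921] (array([ 462.1, -203.5]), 34.3, array([ 463.5, -204.8,   64.9]), 384)
[[ 443. -193.   31.]
 [ 489. -214.   48.]
 [ 484. -198.   51.]
 [ 475. -212.   54.]
 [ 478. -234.   58.]
 [ 472. -219.   60.]
 [ 469. -204.   62.]
 [ 469. -209.   64.]
 [ 466. -188.   67.]
 [ 458. -213.   69.]
 [ 452. -209.   73.]
 [ 455. -186.   74.]
 [ 444. -213.   76.]
 [ 438. -194.   76.]
 [ 438. -223.   81.]]
foot 320 [ 0.40195065 -0.29146704  0.00609693] [ 0.51465368 -0.16171754  0.01387868] ((453.86676025390625, -227.81787109375), (117.36454010009766, 120.34829711914062), 82.42743682861328)
side table z 0.04484327812692701
M [568.83066987 243.02318382  37.01601167] (array([567.8, 243.3]), 28.0, array([568.6, 243.9,  37.1]), 292)
S [546.28942512  16.65452496  42.5255421 ] (array([547. ,  12.1]), 24.4, array([546.3,  16. ,  42.5]), 173)
G [ 461.12034168 -197.24606545   61.81283976] (array([ 464.5, -203.6]), 33.2, array([ 461.1, -197.9,   62.7]), 271)
[[ 444. -194.   30.]
 [ 448. -194.   38.]
 [ 439. -193.   45.]
 [ 479. -180.   51.]
 [ 485. -210.   53.]
 [ 481. -188.   56.]
 [ 476. -175.   59.]
 [ 472. -222.   63.]
 [ 467. -191.   65.]
 [ 462. -218.   68.]
 [ 434. -193.   71.]
 [ 457. -183.   74.]
 [ 451. -202.   76.]
 [ 449. -186.   78.]
 [ 435. -196.   81.]]
foot 304 [ 0.41617239 -0.27754144  0.00605623] [ 0.51751821 -0.15677778  0.01390119] ((466.1886901855469, -211.13194274902344), (102.12539672851562, 112.7461929321289), 69.88140869140625)
```

View pics/g.png

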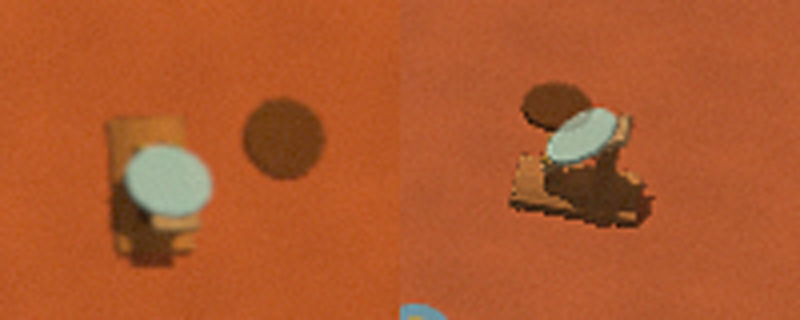

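The crop shows the glass over the board at (168,180), with the foot perhaps slightly yawed. The brown disc at (284,138) is the decoy. Next I fit the glass plane by colour, and the yaw of the foot and board.

```bash
cat >> h.py <<'E'
def glassfit(im,P,c,zlo=.03,zhi=.3):
    b,g,rr=[im[...,i].astype(int) for i in range(3)]
    m=(g>rr+8)&(b>rr-10)&(np.hypot(P[...,0]-c[0],P[...,1]-c[1])<.06)&(P[...,2]>zlo)&(P[...,2]<zhi)
    p=P[m]; 
    for _ in range(3):
        c0=p.mean(0); n=np.linalg.svd(p-c0)[2][2]; n*=np.sign(n[2]); e=(p-c0)@n; p=p[abs(e)<max(.003,2*e.std())]
    ex=np.cross([0,1,0],n); ex/=np.linalg.norm(ex); ey=np.cross(n,ex)
    q=np.c_[(p-c0)@ex,(p-c0)@ey]
    cc,rad=cv2.minEnclosingCircle((q*1000).astype(np.float32))
    top=c0+ex*cc[0]/1e3+ey*cc[1]/1e3
    return len(p),n,np.degrees([np.arccos(n[2]),np.arctan2(n[1],n[0])]),rad,top*1000,(top-.006*n)*1000,e.std()*1000
E
python3 - <<'E'
from h import *
np.set_printoptions(precision=2,suppress=True)
for n in("top","side"):
    im=cv2.imread(f"pics/{n}0.png"); P=np.load(n+"0.npy"); print(n,glassfit(im,P,(.462,-.204)))
    b,g,rr=[im[...,i].astype(int) for i in range(3)]
    # brown-light wood of foot: yellower than cloth
    m=(g*1.0/np.maximum(rr,1)>.5)&(rr>80)&(b<g-15)&(abs(P[...,2]-.010)<.006)&(np.hypot(P[...,0]-.462,P[...,1]+.204)<.075)
    p=P[m]; print("foot",len(p),cv2.minAreaRect((p[:,:2]*1000).astype(np.float32)),p.min(0),p.max(0))
    s=m.nonzero(); print(im[198+10,350],im[240,300])
    # stand, white mount by colour
    w=(im.min(-1)>120)&(np.hypot(P[...,0]-.567,P[...,1]-.243)<.04)&(P[...,2]>.028)&(P[...,2]<.05); p=P[w]
    print("mount",circ(p),cv2.fitEllipse(cv2.convexHull((p[:,:2]*1000).astype(np.float32)))[0])
    for cx in((.545,.012),):
        p=near(P,cx,.035,.036,.05); print("stand",cv2.fitEllipse(cv2.convexHull((p[:,:2]*1000).astype(np.float32))))
        p=near(P,cx,.055,.006,.015); print("standfoot",cv2.fitEllipse(cv2.convexHull((p[:,:2]*1000).astype(np.float32))))
E
```

```text
top (195, array([0.58, 0.03, 0.81]), array([35.62,  2.95]), 28.200366973876953, array([ 466.58, -203.68,   63.4 ]), array([ 463.09, -203.86,   58.52]), np.float64(1.4577184730558201))
foot 314 ((465.12615966796875, -205.75071716308594), (98.96475219726562, 58.21510696411133), 2.094805955886841) [ 0.42 -0.24  0.  ] [ 0.51 -0.18  0.02]
[ 33  82 182] [ 43  95 197]
mount (array([566.2, 243.1]), 26.7, array([566.4, 242.6,  35.3]), 247) (566.8098754882812, 242.76170349121094)
stand ((544.3784790039062, 11.612671852111816), (44.51811981201172, 45.67837905883789), 49.46747970581055)
standfoot ((545.4388427734375, 13.64761734008789), (79.89457702636719, 91.13725280761719), 151.03152465820312)
side (105, array([0.58, 0.01, 0.81]), array([35.52,  1.14]), 29.362764358520508, array([ 470.02, -201.75,   63.38]), array([ 466.54, -201.82,   58.5 ]), np.float64(1.2844454666391392))
foot 244 ((466.4444580078125, -199.00482177734375), (103.80879974365234, 125.4385757446289), 58.467437744140625) [ 0.4  -0.24  0.  ] [ 0.53 -0.13  0.02]
[ 50  89 178] [ 48  89 180]
mount (array([568.2, 242.9]), 27.7, array([568.8, 243.6,  37.2]), 268) (568.8945922851562, 243.59837341308594)
stand ((546.897705078125, 12.523492813110352), (45.540401458740234, 46.91684341430664), 9.258770942687988)
standfoot ((546.1280517578125, 14.145848274230957), (81.99647521972656, 82.81897735595703), 88.15474700927734)
```

Request:
servo_tool(commands=[[0,0,-6,40,42,0,0],[0,0,-12.6,70,72,0,0.1],[0,0,-18.6,100,105,0,0.1],[0,0,-18.6,125,130,0,0.2],[0,0,-18.6,140,145,0,0.2]], force=20)

```text
clock: 0.52
tcp_pos: [0.3575, -0.4918, 0.2082]
orientation: [-3.14, -0.002, -0.0]
contact_force: [1.3, 0.4, -0.5]
grip_width: 0.0683
gripper_force: 0.0
```

Request:
servo_tool(commands=[[0,0,0,26,31,0,0.2],[0,0,0,52,62,0,0.2],[0,0,0,78,93,0,0.2],[0,0,0,104,124,0,0.2],[0,0,0,130,155,0,0.2]])

```text
clock: 0.93
tcp_pos: [0.4861, -0.3379, 0.2084]
orientation: [-3.141, -0.0, 0.001]
contact_force: [1.3, -1.0, -0.2]
grip_width: 0.0682
gripper_force: 0.0
```

Request:
servo_tool(commands=[[0,0,0,9,39,0,0.2],[0,0,0,18,78,0,0.2],[0,0,0,27,117,0,0.2],[0,0,0,36,156,0,0.2],[0,0,0,45,195,0,0.2]])

```text
clock: 1.35
tcp_pos: [0.5302, -0.1428, 0.2084]
orientation: [3.142, 0.0, -0.001]
contact_force: [-0.2, -0.3, -0.7]
grip_width: 0.068
gripper_force: 0.0
```

Request:
servo_tool(commands=[[0,0,0,2,40,0,0.2],[0,0,0,4,80,0,0.2],[0,0,0,6,120,0,0.2],[0,0,0,8,160,0,0.2],[0,0,0,10,200,0,0.2]])

```text
clock: 1.77
tcp_pos: [0.5399, 0.0571, 0.2084]
orientation: [3.141, 0.0, -0.001]
contact_force: [1.0, 0.7, 0.1]
grip_width: 0.0686
gripper_force: 0.0
```

Request:
servo_tool(commands=[[0,0,0,5,38,0,0.2],[0,0,0,10,76,0,0.2],[0,0,0,15,114,0,0.2],[0,0,0,20,152,0,0.2],[0,0,0,27,188,0,0.2]])

```text
clock: 2.18
tcp_pos: [0.5667, 0.2454, 0.2083]
orientation: [3.141, 0.001, -0.001]
contact_force: [1.0, 0.3, -0.4]
grip_width: 0.0681
gripper_force: 0.0
```

Request:
servo_tool(commands=[[0,0,0,0,-1,-40,0.2],[0,0,0,0,-2,-80,0.2],[0,0,0,0,-2,-120,0.2],[0,0,0,0,-2,-145,0.2],[0,0,0,0,-2,-145,0.2]])

```text
clock: 2.6
tcp_pos: [0.5629, 0.2389, 0.0573]
orientation: [3.136, 0.001, -0.016]
contact_force: [-1.0, -0.4, -0.1]
grip_width: 0.068
gripper_force: 0.0
```

```bash
python3 - <<'E'
from h import *
im,P=cloud("side"); cv2.imwrite("pics/s1.png",cv2.resize(im[150:310,170:370],None,fx=4,fy=3.75,interpolation=cv2.INTER_CUBIC)); print(r.get_obs()["tcp_pos"])
E
```

```text
[0.5650188  0.24002861 0.06070854]
```

View pics/s1.png

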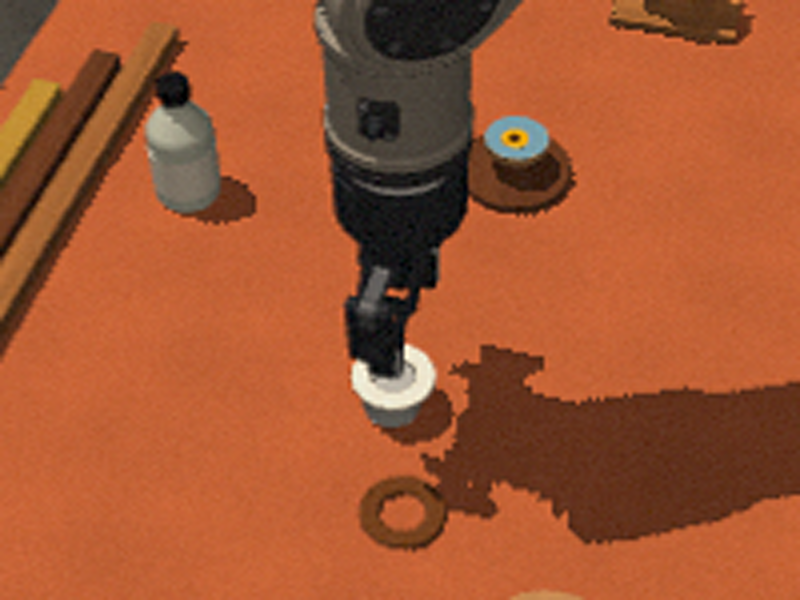

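The picture shows the gripper above the mount at about (393,370), with the stand and the glue bottle clear of it. I hold briefly so it settles, then correct.

Request:
servo_tool(commands=[[0,0,0,0,0,0,0.2],[0,0,0,0,0,0,0.2],[0,0,0,0,0,0,0.2]])

```text
clock: 2.9
tcp_pos: [0.569, 0.2421, 0.0661]
orientation: [-3.14, 0.0, -0.006]
contact_force: [0.5, -0.0, -0.6]
grip_width: 0.0685
gripper_force: 0.0
```

Request:
servo_tool(commands=[[0,0,0,0,1,-10,0.2],[0,0,0,0,2,-22,0.2],[0,0,0,0,2,-34,0.2],[0,0,0,0,2,-42,0.2],[0,0,0,0,2,-47,0.2]])

```text
clock: 3.32
tcp_pos: [0.5662, 0.2427, 0.0144]
orientation: [3.14, 0.001, -0.004]
contact_force: [-0.4, 0.7, -0.3]
grip_width: 0.0682
gripper_force: 0.0
```

Request:
servo_tool(commands=[[0,0,0,0,0,-3,0.2],[0,0,0,0,0,-3,0.2],[0,0,0,0,0,-3,0.2],[0,0,0,0,0,-3,0.28],[0,0,0,0,0,-3,0.28]])

```text
clock: 3.73
tcp_pos: [0.5678, 0.2435, 0.0142]
orientation: [-3.141, -0.0, -0.001]
contact_force: [0.2, 0.4, 0.4]
grip_width: 0.0616
gripper_force: 0.0
```

Request:
servo_tool(commands=[[0,0,0,0,0,0,0.33],[0,0,0,0,0,0,0.35],[0,0,0,0,0,0,0.365],[0,0,0,0,0,0,0.365],[0,0,0,0,0,0,0.365]])

```text
clock: 4.15
tcp_pos: [0.5675, 0.2433, 0.0137]
orientation: [-3.142, -0.0, -0.0]
contact_force: [0.9, 0.4, 0.3]
grip_width: 0.054
gripper_force: 0.0
```

Request:
servo_tool(commands=[[0,0,0,0,0,0,0.375],[0,0,0,0,0,0,0.375],[0,0,0,0,0,0,0.375]])

```text
clock: 4.4
tcp_pos: [0.5674, 0.2433, 0.0136]
orientation: [3.142, 0.0, 0.0]
contact_force: [-0.9, 0.7, 0.4]
grip_width: 0.0533
gripper_force: 0.0
```

Request:
servo_tool(commands=[[0,0,0,0,0,0,0.385],[0,0,0,0,0,0,0.385],[0,0,0,0,0,0,0.385]])

```text
clock: 4.65
tcp_pos: [0.5674, 0.2433, 0.0136]
orientation: [3.142, 0.0, -0.0]
contact_force: [-0.1, -0.7, 0.5]
grip_width: 0.0526
gripper_force: 0.0
```

Request:
servo_tool(commands=[[0,0,0,0,0,0,0.4],[0,0,0,0,0,0,0.4],[0,0,0,0,0,0,0.4]])

```text
clock: 4.9
tcp_pos: [0.5674, 0.2432, 0.0136]
orientation: [3.142, 0.0, -0.0]
contact_force: [-0.3, 0.2, -0.5]
grip_width: 0.0512
gripper_force: 0.0
```

```bash
python3 - <<'E'
from h import *
im,P=cloud("side"); cv2.imwrite("pics/s2.png",cv2.resize(im[200:290,220:320],None,fx=6,fy=6,interpolation=cv2.INTER_CUBIC)); o=r.get_obs(); print(o["gripper_force"],o["grip_width"])
E
```

```text
0.0 0.051147066262944144
```

View pics/s2.png

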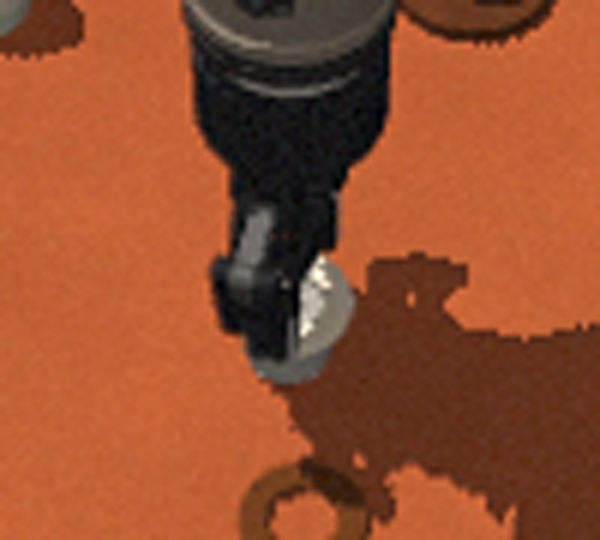

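The gripper straddles the mount, whose centre is still at about (292,306) in the crop. The finger is at about (267,300), where perspective should put it. There is no grip force yet, so I keep closing in small steps.

Request:
servo_tool(commands=[[0,0,0,0,0,0,0.41],[0,0,0,0,0,0,0.41],[0,0,0,0,0,0,0.41]])

```text
clock: 5.2
tcp_pos: [0.5674, 0.2433, 0.0136]
orientation: [-3.142, -0.0, -0.0]
contact_force: [0.4, -0.0, -0.4]
grip_width: 0.0508
gripper_force: 0.0
```

Request:
servo_tool(commands=[[0,0,0,0,0,0,0.425],[0,0,0,0,0,0,0.425],[0,0,0,0,0,0,0.425]])

```text
clock: 5.45
tcp_pos: [0.5674, 0.2433, 0.0136]
orientation: [3.142, 0.0, 0.0]
contact_force: [0.3, -1.0, 0.5]
grip_width: 0.0492
gripper_force: 0.0
```

```bash
python3 - <<'E'
from h import *
np.set_printoptions(precision=3,suppress=True)
for n in("top","side"):
    im,P=cloud(n)
    w=(im.min(-1)>70)&(im.max(-1).astype(int)-im.min(-1)<60)&(np.hypot(P[...,0]-.567,P[...,1]-.243)<.032)&(P[...,2]>.02)&(P[...,2]<.06); p=P[w]
    print(n,len(p)); 
    if len(p)>10:
        A=np.c_[p[:,:2]-[.567,.243],np.ones(len(p))]; print(np.linalg.lstsq(A,p[:,2],rcond=None)[0],p.min(0),p.max(0))
    # dark finger points below z 0.1
    d=(im.max(-1)<60)&(np.hypot(P[...,0]-.567,P[...,1]-.243)<.07)&(P[...,2]>.012)&(P[...,2]<.11); q=P[d]; print(len(q))
    for zlo in np.arange(.01,.11,.01):
        s=q[(q[:,2]>=zlo)&(q[:,2]<zlo+.01)]
        if len(s): print(round(zlo,2),len(s),np.percentile(s,[5,50,95],axis=0)[:,:2].ravel())
E
```

```text
top 0
0
side 113
[-0.189  0.048  0.035] [0.543 0.218 0.029] [0.568 0.274 0.055]
130
0.03 2 [0.575 0.229 0.575 0.23  0.576 0.232]
0.04 8 [0.559 0.217 0.563 0.219 0.573 0.28 ]
0.05 18 [0.557 0.218 0.563 0.279 0.572 0.282]
0.06 6 [0.557 0.218 0.56  0.219 0.564 0.28 ]
0.07 5 [0.557 0.214 0.558 0.218 0.56  0.263]
0.08 12 [0.556 0.215 0.557 0.278 0.567 0.299]
0.09 28 [0.556 0.275 0.56  0.296 0.575 0.3  ]
0.1 51 [0.552 0.243 0.56  0.273 0.576 0.303]
```

```bash
python3 - <<'E'
from h import *
np.set_printoptions(precision=1,suppress=True)
im,P=cloud("side")
for u in(258,264):
    for v in range(238,266,2): print(u,v,im[v,u],P[v,u]*1000)
c=r.camera_info("side");f=192/np.tan(np.radians(c["vertical_fov"])/2)
K=np.array([[f,0,c["cx"]],[0,f,c["cy"]],[0,0,1.]]);M=np.linalg.inv(np.array(c["cam_to_world"]));M=np.diag([1,-1,-1,1])@M
for w in((567,281,20),(567,270,20),(567,270,30),(567,270,40),(567,270,38),(567,263,0)):
    print(w,cv2.projectPoints(np.array([w],float)/1000,cv2.Rodrigues(M[:3,:3])[0],M[:3,3],K,np.array(c["D"],float))[0].ravel())
E
```

```text
258 238 [ 38  60 103] [584.4 271.2 117.2]
258 240 [ 39  57 103] [583.8 273.3 112.2]
258 242 [32 47 83] [583.3 275.3 107.1]
258 244 [47 46 48] [573.  304.9 142.7]
258 246 [73 78 82] [572.  308.4 140.1]
258 248 [30 33 33] [571.7 309.8 134.4]
258 250 [16 17 12] [573.4 305.3 119.5]
258 252 [17 19 13] [574.2 303.6 108.8]
258 254 [18 11 24] [575.4 301.   96.3]
258 256 [ 57 103 209] [596.  243.9  -1.9]
258 258 [ 57 100 199] [594.3 249.2  -2.9]
258 260 [ 55 100 199] [591.7 257.2   0.4]
258 262 [ 58 103 203] [589.6 263.6   1.4]
258 264 [ 58 102 201] [588.2 268.2  -0.6]
264 238 [ 93  98 102] [564.5 286.5 144.9]
264 240 [59 61 63] [563.8 288.8 140.4]
264 242 [45 50 48] [563.5 290.2 134.7]
264 244 [33 30 29] [562.2 294.3 132.9]
264 246 [51 48 52] [558.6 305.7 141.9]
264 248 [30 28 29] [557.4 309.6 140. ]
264 250 [16 18 20] [558.  308.1 129.8]
264 252 [24 19 23] [558.5 306.9 119.9]
264 254 [15 17 18] [559.2 305.2 109.2]
264 256 [26 21 23] [561.5 298.4  90.2]
264 258 [24 26 21] [568.1 278.8  50.9]
264 260 [80 86 87] [573.4 263.1  17. ]
264 262 [78 86 88] [573.7 262.3   6.4]
264 264 [ 58 103 210] [573.7 262.9  -2. ]
(567, 281, 20) [264.3 265.7]
(567, 270, 20) [265.6 262.1]
(567, 270, 30) [265.5 259.9]
(567, 270, 40) [265.5 257.7]
(567, 270, 38) [265.5 258.2]
(567, 263, 0) [266.5 264.2]
```

```bash
python3 - <<'E'
from h import *
im,P=cloud("side")
for v in range(254,263):
    print(v,[tuple(int(round(x)) for x in P[v,u]*1000)+(int(im[v,u].mean()),) for u in range(258,273,2)])
E
```

```text
254 [(576, 299, 93, 28), (571, 298, 94, 25), (566, 299, 97, 28), (560, 304, 107, 14), (557, 298, 100, 12), (559, 275, 66, 78), (561, 252, 34, 205), (555, 252, 36, 138)]
255 [(576, 301, 92, 69), (571, 300, 93, 51), (566, 298, 92, 21), (560, 302, 100, 16), (556, 300, 98, 21), (559, 276, 64, 70), (559, 256, 36, 218), (554, 258, 40, 111)]
256 [(596, 245, 0, 121), (582, 267, 37, 103), (566, 298, 88, 25), (561, 299, 91, 20), (556, 301, 97, 15), (559, 274, 56, 80), (558, 260, 37, 107), (554, 256, 33, 113)]
257 [(594, 249, 2, 119), (590, 246, -1, 101), (573, 280, 56, 27), (568, 280, 57, 24), (557, 298, 88, 21), (558, 277, 57, 77), (558, 262, 36, 117), (553, 261, 36, 123)]
258 [(593, 252, 2, 114), (589, 248, -3, 114), (572, 282, 54, 31), (568, 280, 52, 16), (562, 281, 56, 14), (559, 275, 50, 78), (557, 266, 37, 124), (552, 262, 34, 114)]
259 [(593, 254, 0, 119), (588, 253, 0, 126), (580, 259, 12, 69), (567, 282, 51, 47), (563, 279, 49, 31), (559, 274, 43, 81), (556, 268, 36, 108), (555, 253, 15, 77)]
260 [(592, 256, -1, 115), (586, 258, 5, 119), (581, 257, 5, 82), (573, 263, 16, 86), (568, 262, 17, 76), (564, 260, 16, 85), (559, 258, 16, 86), (555, 253, 10, 84)]
261 [(591, 259, -2, 116), (586, 259, 1, 113), (580, 260, 5, 89), (575, 258, 5, 82), (568, 262, 13, 90), (564, 258, 10, 89), (559, 259, 12, 83), (555, 253, 6, 86)]
262 [(589, 264, 2, 118), (585, 261, 0, 116), (580, 261, 2, 118), (574, 260, 3, 89), (568, 263, 10, 87), (563, 262, 10, 85), (559, 258, 6, 82), (555, 253, 2, 93)]
```

The depth shows the fingertips ending at about z 42 mm, above the mount. That is well short of the nominal TCP at 13.6 mm. I reopen and go lower in steps, watching the contact force.

Request:
servo_tool(commands=[[0,0,0,0,0,0,0.2],[0,0,0,0,0,0,0.2],[0,0,0,0,0,0,0.2],[0,0,0,0,0,-3,0.2],[0,0,0,0,0,-6,0.2]])

```text
clock: 6.07
tcp_pos: [0.5676, 0.2433, 0.0075]
orientation: [-3.141, -0.0, -0.001]
contact_force: [-0.4, -0.7, -0.3]
grip_width: 0.0683
gripper_force: 0.0
```

Request:
servo_tool(commands=[[0,0,0,0,0,-3,0.2],[0,0,0,0,0,-6,0.2],[0,0,0,0,0,-6,0.2],[0,0,0,0,0,-6,0.2]])

```text
clock: 6.4
tcp_pos: [0.5672, 0.2432, 0.0012]
orientation: [3.141, 0.0, -0.001]
contact_force: [-0.2, 1.0, -0.2]
grip_width: 0.0682
gripper_force: 0.0
```

```bash
python3 - <<'E'
from h import *
im,P=cloud("side")
for v in range(256,270):
    print(v,[tuple(int(round(x)) for x in P[v,u]*1000)+(int(im[v,u].mean()),) for u in range(258,271,3)])
o=r.get_obs(); print(o["tcp_pos"],o["contact_force"])
E
```

```text
256 [(572, 310, 102, 20), (565, 311, 107, 22), (557, 311, 110, 18), (557, 290, 80, 28), (558, 262, 40, 128)]
257 [(574, 305, 90, 17), (568, 303, 90, 20), (558, 310, 104, 28), (557, 289, 75, 27), (558, 262, 36, 125)]
258 [(574, 306, 87, 23), (567, 304, 88, 31), (558, 309, 98, 13), (559, 284, 62, 70), (557, 265, 36, 125)]
259 [(574, 307, 84, 16), (567, 306, 87, 19), (558, 310, 95, 21), (559, 284, 58, 81), (556, 267, 34, 105)]
260 [(574, 308, 82, 53), (566, 308, 86, 21), (559, 308, 88, 22), (559, 285, 55, 82), (559, 258, 15, 87)]
261 [(591, 260, 1, 127), (567, 307, 79, 24), (559, 308, 84, 17), (558, 286, 52, 81), (559, 257, 10, 87)]
262 [(590, 262, -1, 118), (573, 288, 45, 22), (559, 308, 80, 18), (559, 283, 43, 85), (559, 259, 8, 83)]
263 [(589, 265, -1, 116), (572, 292, 46, 53), (565, 290, 47, 26), (559, 284, 41, 86), (559, 257, 0, 72)]
264 [(588, 268, 0, 120), (581, 266, 0, 106), (565, 290, 43, 60), (559, 283, 34, 81), (558, 260, 0, 55)]
265 [(587, 271, 0, 118), (580, 269, -1, 119), (573, 266, -1, 124), (564, 267, 3, 65), (558, 262, -2, 60)]
266 [(586, 274, 0, 118), (578, 273, 2, 112), (572, 269, -2, 121), (564, 268, 0, 81), (556, 267, 2, 62)]
267 [(585, 278, 2, 115), (578, 276, 2, 118), (571, 272, -1, 119), (563, 271, 1, 120), (556, 269, 0, 65)]
268 [(585, 278, -3, 112), (577, 278, 1, 113), (571, 273, -4, 111), (562, 275, 3, 120), (555, 271, 0, 86)]
269 [(584, 282, -2, 116), (576, 281, 1, 115), (569, 278, 0, 116), (561, 277, 1, 109), (554, 274, -1, 122)]
[0.56731904 0.2432937  0.00144245] [ 0.04236441  0.93294764 -0.30713739]
```

Request:
servo_tool(commands=[[0,0,0,0,0,-3,0.2],[0,0,0,0,0,-6,0.2],[0,0,0,0,0,-9,0.2],[0,0,0,0,0,-9,0.2],[0,0,0,0,0,-9,0.2]])

```text
clock: 6.87
tcp_pos: [0.5672, 0.2432, -0.0077]
orientation: [3.141, 0.0, -0.001]
contact_force: [0.2, 0.6, -0.0]
grip_width: 0.0682
gripper_force: 0.0
```

```bash
python3 - <<'E'
from h import *
im,P=cloud("side")
for v in range(258,272):
    print(v,[tuple(int(round(x)) for x in P[v,u]*1000)+(int(im[v,u].mean()),) for u in range(258,271,3)])
o=r.get_obs(); print(o["tcp_pos"],o["contact_force"])
cv2.imwrite("pics/s3.png",cv2.resize(im[200:290,220:320],None,fx=6,fy=6,interpolation=cv2.INTER_CUBIC))
E
```

```text
258 [(573, 309, 92, 8), (565, 310, 97, 25), (558, 311, 101, 21), (557, 291, 73, 22), (557, 266, 37, 124)]
259 [(575, 302, 77, 18), (566, 309, 90, 19), (558, 309, 95, 22), (557, 288, 64, 31), (556, 267, 34, 106)]
260 [(575, 305, 77, 15), (568, 303, 77, 26), (557, 312, 94, 12), (559, 283, 52, 74), (559, 258, 16, 84)]
261 [(574, 307, 76, 18), (566, 307, 80, 25), (558, 311, 89, 23), (558, 286, 52, 83), (558, 260, 14, 83)]
262 [(574, 307, 72, 51), (567, 306, 74, 26), (558, 310, 83, 16), (559, 284, 44, 64), (558, 260, 9, 85)]
263 [(589, 265, -1, 103), (566, 310, 76, 20), (559, 308, 76, 26), (559, 284, 40, 87), (558, 261, 6, 70)]
264 [(588, 269, 1, 125), (573, 289, 37, 27), (558, 310, 74, 23), (559, 283, 35, 81), (558, 260, 1, 52)]
265 [(587, 272, 0, 119), (572, 291, 36, 53), (564, 291, 39, 23), (559, 283, 30, 80), (558, 262, 0, 57)]
266 [(586, 274, 0, 118), (578, 273, 2, 100), (565, 291, 34, 61), (559, 284, 26, 90), (556, 266, 2, 56)]
267 [(585, 278, 1, 120), (578, 275, -1, 119), (571, 272, -2, 124), (564, 268, -4, 113), (556, 269, 0, 59)]
268 [(584, 280, 0, 119), (578, 276, -3, 115), (570, 276, 0, 123), (562, 273, 0, 120), (555, 270, -1, 89)]
269 [(583, 285, 3, 112), (576, 281, 0, 120), (568, 280, 3, 109), (561, 277, 1, 109), (555, 273, -2, 112)]
270 [(582, 287, 2, 114), (575, 284, 0, 113), (568, 281, 0, 67), (561, 279, -1, 51), (553, 277, 0, 55)]
271 [(582, 288, 0, 113), (574, 287, 2, 115), (567, 284, -1, 82), (560, 283, 1, 59), (552, 282, 3, 55)]
[ 0.56733541  0.24325612 -0.00750717] [-0.49762953  0.37959914  0.03064465]
```

View pics/s3.png

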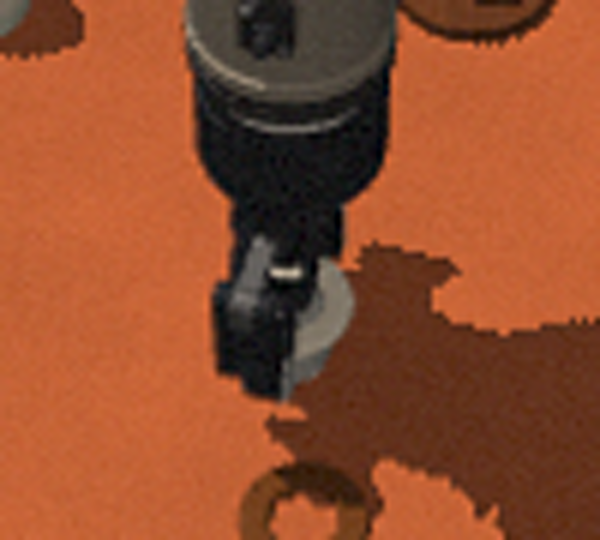

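The finger now reaches down beside the mount, with its bottom at about (275,400) in the crop and the tip near z 25. I go 4 mm lower and close.

Request:
servo_tool(commands=[[0,0,0,0,0,-4,0.2],[0,0,0,0,0,-4,0.28],[0,0,0,0,0,-4,0.33],[0,0,0,0,0,-4,0.345],[0,0,0,0,0,-4,0.345]])

```text
clock: 7.33
tcp_pos: [0.5675, 0.2433, -0.0113]
orientation: [-3.142, -0.0, -0.0]
contact_force: [0.6, -0.5, 0.0]
grip_width: 0.0558
gripper_force: 0.0
```

Request:
servo_tool(commands=[[0,0,0,0,0,0,0.36],[0,0,0,0,0,0,0.36],[0,0,0,0,0,0,0.36]])

```text
clock: 7.58
tcp_pos: [0.5675, 0.2433, -0.0113]
orientation: [-3.142, -0.0, -0.0]
contact_force: [0.0, 0.5, 1.2]
grip_width: 0.0546
gripper_force: 2.9
```

Request:
servo_tool(commands=[[0,0,0,0,0,0,0.37],[0,0,0,0,0,0,0.37],[0,0,0,0,0,0,0.37]])

```text
clock: 7.83
tcp_pos: [0.5675, 0.2433, -0.0111]
orientation: [-3.142, -0.0, -0.0]
contact_force: [-0.3, -0.7, 3.0]
grip_width: 0.0536
gripper_force: 10.2
```

Request:
servo_tool(commands=[[0,0,0,0,0,0,0.38],[0,0,0,0,0,0,0.38],[0,0,0,0,0,0,0.38]])

```text
clock: 8.08
tcp_pos: [0.5675, 0.2433, -0.011]
orientation: [3.142, 0.0, 0.0]
contact_force: [-1.4, -1.1, 5.9]
grip_width: 0.0531
gripper_force: 19.9
```

Request:
servo_tool(commands=[[0,0,0,0,0,4,0.375],[0,0,0,0,0,14,0.375],[0,0,0,0,0,28,0.375],[0,0,0,0,0,40,0.375],[0,0,0,0,0,44,0.375]])

```text
clock: 8.5
tcp_pos: [0.569, 0.2441, 0.0357]
orientation: [-3.14, -0.0, -0.006]
contact_force: [0.6, 0.6, -0.0]
grip_width: 0.0534
gripper_force: 18.0
```

Request:
servo_tool(commands=[[0,0,0,0,-8,0,0.375],[0,0,0,-2,-30,0,0.375],[0,0,0,-5,-58,0,0.375],[0,0,0,-8,-88,0,0.375],[0,0,0,-11,-118,0,0.375]])

```text
clock: 8.92
tcp_pos: [0.5558, 0.1235, 0.0324]
orientation: [3.141, 0.001, -0.001]
contact_force: [1.1, -0.1, 0.3]
grip_width: 0.0537
gripper_force: 18.0
```

Request:
servo_tool(commands=[[0,0,0,-3,-30,0,0.375],[0,0,0,-6,-60,0,0.375],[0,0,0,-9,-86,0,0.375],[0,0,0,-10.5,-104,0,0.375],[0,0,0,-11,-113,0,0.375]])

```text
clock: 9.33
tcp_pos: [0.5443, 0.0079, 0.0323]
orientation: [3.14, -0.007, -0.002]
contact_force: [1.1, -0.6, -0.4]
grip_width: 0.0533
gripper_force: 18.0
```

Request:
servo_tool(commands=[[0,0,0,0,0,0,0.375],[0,0,0,0,0,-5,0.375],[0,0,0,0,0,-12,0.375],[0,0,0,0,0,-19,0.375],[0,0,0,0,0,-23,0.375]])

```text
clock: 9.75
tcp_pos: [0.5448, 0.0139, 0.0083]
orientation: [-3.141, -0.004, 0.002]
contact_force: [0.3, -0.9, -0.6]
grip_width: 0.0536
gripper_force: 18.0
```

```bash
python3 - <<'E'
from h import *
im,P=cloud("side"); cv2.imwrite("pics/s4.png",cv2.resize(im[140:230,250:350],None,fx=6,fy=6,interpolation=cv2.INTER_CUBIC)); o=r.get_obs(); print(o["gripper_force"],o["grip_width"],o["tcp_pos"])
E
```

```text
18.024380654096603 0.05353172289185752 [0.54431296 0.01355096 0.00776213]
```

View pics/s4.png

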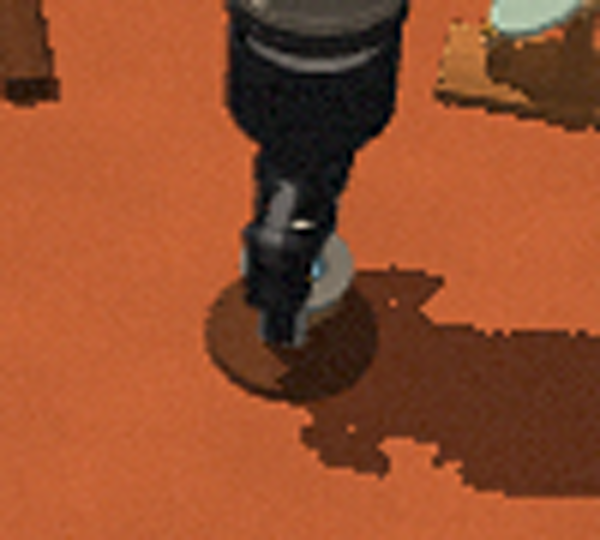

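The mount is held level over the stand at about (335,275), with the painted picture showing through its window. I let it settle, then lower it.

Request:
servo_tool(commands=[[0,0,0,0,0,0,0.375],[0,0,0,0,0,0,0.375],[0,0,0,0,0,0,0.375],[0,0,0,0,0,-2,0.375],[0,0,0,0,0,-4,0.375]])

```text
clock: 10.22
tcp_pos: [0.5458, 0.0123, 0.0058]
orientation: [-3.142, -0.0, -0.001]
contact_force: [-0.4, -0.8, 0.5]
grip_width: 0.0535
gripper_force: 18.0
```

Request:
servo_tool(commands=[[0,0,0,0,0,0,0.375],[0,0,0,0,0,0,0.375],[0,0,0,0,0,0,0.375]])

```text
clock: 10.47
tcp_pos: [0.5454, 0.0123, 0.0056]
orientation: [-3.142, -0.0, -0.0]
contact_force: [0.2, -0.9, 0.6]
grip_width: 0.0535
gripper_force: 18.0
```

Request:
servo_tool(commands=[[0,0,0,0,0,-2,0.375],[0,0,0,0,0,-4,0.375],[0,0,0,0,0,-5,0.375],[0,0,0,0,0,-5,0.375],[0,0,0,0,0,-5,0.375]])

```text
clock: 10.88
tcp_pos: [0.5453, 0.0123, 0.0005]
orientation: [3.142, 0.0, -0.0]
contact_force: [-0.5, 0.3, -0.6]
grip_width: 0.053
gripper_force: 18.0
```

Request:
servo_tool(commands=[[0,0,0,0,0,-1,0.375],[0,0,0,0,0,-1,0.375],[0,0,0,0,0,-1.5,0.375],[0,0,0,0,0,-1.5,0.375],[0,0,0,0,0,-1.5,0.375]])

```text
clock: 11.3
tcp_pos: [0.5454, 0.0123, -0.0009]
orientation: [3.142, 0.0, 0.0]
contact_force: [-0.4, 0.4, -0.3]
grip_width: 0.0535
gripper_force: 18.0
```

Request:
servo_tool(commands=[[0,0,0,0,0,-0.6,0.375],[0,0,0,0,0,-1,0.375],[0,0,0,0,0,-1,0.375]])

```text
clock: 11.55
tcp_pos: [0.5455, 0.0123, -0.0011]
orientation: [3.141, 0.0, 0.0]
contact_force: [-2.7, 0.4, 8.9]
grip_width: 0.0534
gripper_force: 18.2
```

Request:
servo_tool(commands=[[0,0,0,0,0,-0.6,0.375],[0,0,0,0,0,-0.6,0.375],[0,0,0,0,0,-0.6,0.375]])

```text
clock: 11.8
tcp_pos: [0.5456, 0.0123, -0.0012]
orientation: [3.141, 0.0, 0.001]
contact_force: [-4.5, -0.5, 13.7]
grip_width: 0.0532
gripper_force: 18.3
```

Request:
servo_tool(commands=[[0,0,0,0,0,1,0.37],[0,0,0,0,0,1.2,0.36],[0,0,0,0,0,1.2,0.345],[0,0,0,0,0,1.2,0.3],[0,0,0,0,0,1.2,0.2]])

```text
clock: 12.22
tcp_pos: [0.5453, 0.0123, -0.0015]
orientation: [3.142, 0.0, -0.0]
contact_force: [-0.3, 0.1, 0.4]
grip_width: 0.0681
gripper_force: 0.0
```

Request:
servo_tool(commands=[[0,0,0,0,0,0,0.2],[0,0,0,0,0,8,0.2],[0,0,0,0,0,24,0.2],[0,0,0,0,0,48,0.2],[0,0,0,0,0,75,0.2]])

```text
clock: 12.63
tcp_pos: [0.5444, 0.0123, 0.0741]
orientation: [3.142, 0.001, -0.004]
contact_force: [-0.1, 0.5, 0.2]
grip_width: 0.0683
gripper_force: 0.0
```

Request:
servo_tool(commands=[[0,0,0,0,-10,30,0.2],[0,0,0,0,-35,55,0.2],[0,0,0,0,-70,70,0.2],[0,0,0,0,-105,75,0.2],[0,0,0,0,-120,75,0.2]])

```text
clock: 13.05
tcp_pos: [0.5461, -0.1135, 0.1515]
orientation: [3.138, -0.008, 0.006]
contact_force: [-0.6, -1.6, -0.6]
grip_width: 0.0686
gripper_force: 0.0
```

```bash
python3 - <<'E'
from h import *
for n in("top","side"):
    im,P=cloud(n); c=(.5455,.0122)
    w=(im.min(-1)>110)&(np.hypot(P[...,0]-c[0],P[...,1]-c[1])<.04)&(P[...,2]>.036)&(P[...,2]<.06); p=P[w]
    print(n,circ(p),cv2.fitEllipse(cv2.convexHull((p[:,:2]*1000).astype(np.float32))))
    A=np.c_[p[:,:2]-c,np.ones(len(p))]; print(np.linalg.lstsq(A,p[:,2],rcond=None)[0])
    p=near(P,c,.055,.006,.015); print("standfoot",cv2.fitEllipse(cv2.convexHull((p[:,:2]*1000).astype(np.float32))))
print(r.get_obs()["joints"],r.get_obs()["clock"])
E
```

```text
top (array([544.6,  11.7]), 26.6, array([543.3,  10.8,  46.1]), 227) ((544.6049194335938, 11.884920120239258), (51.937164306640625, 52.325862884521484), 140.7118682861328)
[0.00339502 0.01294427 0.04587895]
standfoot ((544.2275390625, 11.296762466430664), (81.1631851196289, 82.50946807861328), 62.120758056640625)
side (array([545. ,  11.5]), 28.7, array([546.4,  12.4,  47.8]), 155) ((547.1513061523438, 12.334206581115723), (49.84157943725586, 56.497074127197266), 7.820284366607666)
[0.00046953 0.03600715 0.04750692]
standfoot ((544.198486328125, 15.232500076293945), (80.66484832763672, 90.46068572998047), 60.87474060058594)
[ 0.30398695  0.36312397 -0.2653033   1.88685633  0.1211351   0.90573742
 -1.59673944] 13.15
```

The mount is level and within 0.5 mm of the stand's axis in both cameras. Now I tilt the tool by +35° about y, clear of everything, and check where the tips really are.

Request:
servo_tool(commands=[[0,4,0,0,-8,0,0.2],[0,10,0,0,-18,0,0.2],[0,16,0,0,-30,0,0.2],[0,22,0,-5,-42,0,0.2],[0,28,0,-10,-55,0,0.2]])

```text
clock: 13.57
tcp_pos: [0.5362, -0.1613, 0.1497]
orientation: [-3.046, -0.004, 0.765]
contact_force: [0.5, -0.7, -0.3]
grip_width: 0.0682
gripper_force: 0.0
```

Request:
servo_tool(commands=[[0,4,0,-5,-10,0,0.2],[0,7,0,-15,-20,0,0.2],[0,7,0,-20,-30,0,0.2],[0,7,0,-24,-40,0,0.2],[0,7,0,-25,-41,0,0.2]])

```text
clock: 13.98
tcp_pos: [0.5094, -0.2059, 0.1491]
orientation: [2.996, -0.004, -0.943]
contact_force: [-0.6, -0.7, 0.3]
grip_width: 0.0682
gripper_force: 0.0
```

Request:
servo_tool(commands=[[0,0,2,0,0,0,0.2],[0,0,2,0,0,0,0.2],[0,0,2,0,0,0,0.2]])

```text
clock: 14.23
tcp_pos: [0.5109, -0.2022, 0.1495]
orientation: [2.987, 0.056, -0.938]
contact_force: [0.2, -0.5, 0.2]
grip_width: 0.0685
gripper_force: 0.0
```

```bash
python3 - <<'E'
from h import *
np.set_printoptions(precision=3,suppress=True)
from scipy.spatial.transform import Rotation as Ro
o=r.get_obs(); t=o["tcp_pos"]; R=Ro.from_rotvec(o["orientation"]).as_matrix(); print(t,o["joints"],"\n",R)
for n in("top","side"):
    im,P=cloud(n); q=(P-t)@R   # tool frame coords
    m=(abs(q[...,0])<.02)&(abs(q[...,1])<.06)&(abs(q[...,2])<.15)&(P[...,2]>.1)
    p=q[m]; print(n,len(p))
    for s in(-1,1):
        f=p[p[:,1]*s>.02]
        if len(f): f=f[np.argsort(-f[:,2])]; print(s,"tip tool z mm",f[:8]*1000)
    vv,uu=m.nonzero(); print(uu.min(),uu.max(),vv.min(),vv.max())
    cv2.imwrite(f"pics/{n}5.png",cv2.resize(im[170:290,300:440] if n=="top" else im[60:200,250:420],None,fx=4,fy=4))
E
```

```text
[ 0.511 -0.202  0.149] [ 0.294  0.698 -0.174  1.473  0.203  1.587 -1.468] 
 [[ 0.82   0.037 -0.572]
 [ 0.031 -0.999 -0.021]
 [-0.572 -0.001 -0.82 ]]
top 650
-1 tip tool z mm [[ -8.843 -40.356 -29.944]
 [-12.04  -36.43  -33.714]
 [-12.292 -39.106 -34.211]
 [ -9.509 -41.233 -34.968]
 [ -6.74  -43.374 -35.756]
 [ -7.795 -46.353 -37.271]
 [-12.06  -34.502 -37.718]
 [-11.854 -39.562 -37.799]]
1 tip tool z mm [[  1.771  36.791 -28.092]
 [  3.817  36.964 -29.674]
 [ -6.205  37.082 -29.738]
 [-10.391  40.978 -30.601]
 [-10.536  35.74  -31.13 ]
 [-12.002  42.721 -32.507]
 [-11.897  37.624 -32.713]
 [ -6.13   36.265 -33.804]]
351 394 179 214
side 593
-1 tip tool z mm [[ -2.948 -38.444 -30.234]
 [  0.649 -36.648 -30.438]
 [ 10.689 -36.272 -30.775]
 [  6.055 -39.984 -31.63 ]
 [ -7.706 -39.112 -32.467]
 [ -4.216 -37.485 -32.764]
 [  1.825 -39.548 -33.253]
 [  4.881 -38.815 -34.052]]
1 tip tool z mm [[ -3.394  35.972 -31.648]
 [  3.808  39.489 -32.397]
 [ -0.261  36.768 -32.517]
 [  6.086  34.802 -32.981]
 [-10.49   39.984 -33.231]
 [ -7.791  36.19  -33.363]
 [-10.455  43.782 -34.382]
 [ -5.012  36.267 -34.601]]
297 329 67 115
```

The reach is fine. Both cameras put the tips 29–30 mm behind the reported TCP, on the tool axis. So I use about 46 mm from the TCP to the pad centre and move to hover square to the slope.

Request:
servo_tool(commands=[[0,0,0,-4,0,-8,0.12],[0,0,0,-12,0,-26,0.12],[0,0,0,-24,0,-50,0.12],[0,0,0,-33,0,-70,0.12],[0,0,0,-38.5,0,-80,0.12]])

```text
clock: 14.75
tcp_pos: [0.4693, -0.2034, 0.0663]
orientation: [2.985, 0.053, -0.947]
contact_force: [-0.1, -0.2, -0.1]
grip_width: 0.0745
gripper_force: 0.0
```

Request:
servo_tool(commands=[[0,0,0,0,0,0,0.12],[0,0,0,0,0,0,0.12],[0,0,0,0,0,0,0.12],[0,0,0,0,0,0,0.12]])

```text
clock: 15.08
tcp_pos: [0.4734, -0.2038, 0.0697]
orientation: [2.987, 0.052, -0.937]
contact_force: [-0.1, -0.3, 0.2]
grip_width: 0.0751
gripper_force: 0.0
```

```bash
python3 - <<'E'
from h import *
np.set_printoptions(precision=3,suppress=True)
from scipy.spatial.transform import Rotation as Ro
o=r.get_obs(); t=o["tcp_pos"]; R=Ro.from_rotvec(o["orientation"]).as_matrix(); n=-R[:,2]; print(t,n)
for nm in("top","side"):
    im,P=cloud(nm); g=glassfit(im,P,(.462,-.204)); print(nm,g[0],g[2],g[3],g[5])
G=np.array([.4653,-.2028,.0585])+.003*n
print("shift mm",(G-.046*n-t)*1000)
E
```

```text
[ 0.473 -0.204  0.07 ] [0.571 0.021 0.821]
top 217 [35.884  0.823] 30.57749366760254 [ 463.37  -204.796   58.255]
side 103 [35.276  4.334] 28.423084259033203 [ 465.641 -201.194   59.149]
shift mm [-32.663   0.119 -46.503]
```

Request:
servo_tool(commands=[[0,0,0,-3,0,-4,0.12],[0,0,0,-8,0,-11,0.12],[0,0,0,-13,0,-18,0.12],[0,0,0,-17,0,-24,0.12],[0,0,0,-20,0,-29,0.12]])

```text
clock: 15.6
tcp_pos: [0.4506, -0.2037, 0.0387]
orientation: [2.985, 0.052, -0.944]
contact_force: [0.7, 0.1, -0.2]
grip_width: 0.0753
gripper_force: 0.0
```

Request:
servo_tool(commands=[[0,0,0,-3,0,-4,0.12],[0,0,0,-7,0,-10,0.12],[0,0,0,-10,0,-14,0.12],[0,0,0,-12,0,-17,0.12],[0,0,0,-12,0,-17,0.12]])

```text
clock: 16.02
tcp_pos: [0.4391, -0.2037, 0.0222]
orientation: [2.985, 0.052, -0.943]
contact_force: [-0.1, -0.3, -0.1]
grip_width: 0.0748
gripper_force: 0.0
```

Request:
servo_tool(commands=[[0,0,0,0,0,0,0.2],[0,0,0,0,0,0,0.24],[0,0,0,0,0,0,0.26],[0,0,0,0,0,0,0.27],[0,0,0,0,0,0,0.27]])

```text
clock: 16.43
tcp_pos: [0.4404, -0.2044, 0.023]
orientation: [2.985, 0.052, -0.94]
contact_force: [1.4, -3.1, 2.4]
grip_width: 0.0623
gripper_force: 1.3
```

The −y finger touched first, at a width of 62 mm. I centre the tool by −1 mm and close gently.

Request:
servo_tool(commands=[[0,0,0,0,-1,0,0.265],[0,0,0,0,-1.2,0,0.27],[0,0,0,0,-1.2,0,0.275],[0,0,0,0,-1.2,0,0.28]])

```text
clock: 16.77
tcp_pos: [0.4399, -0.2049, 0.0227]
orientation: [2.986, 0.052, -0.942]
contact_force: [0.5, -1.2, 0.3]
grip_width: 0.061
gripper_force: 0.3
```

Request:
servo_tool(commands=[[0,0,0,0,0,0,0.285],[0,0,0,0,0,0,0.285],[0,0,0,0,0,0,0.285]])

```text
clock: 17.02
tcp_pos: [0.4399, -0.205, 0.0227]
orientation: [2.986, 0.052, -0.941]
contact_force: [0.8, -0.6, 0.6]
grip_width: 0.0611
gripper_force: 0.6
```

Request:
servo_tool(commands=[[0,0,0,0,-0.3,0,0.288],[0,0,0,0,-0.3,0,0.29],[0,0,0,0,-0.3,0,0.29]])

```text
clock: 17.27
tcp_pos: [0.4399, -0.2052, 0.0227]
orientation: [2.986, 0.052, -0.941]
contact_force: [0.1, -2.1, 0.9]
grip_width: 0.0608
gripper_force: 0.6
```

Request:
servo_tool(commands=[[0,0,0,0,0,0,0.292],[0,0,0,0,0,0,0.293],[0,0,0,0,0,0,0.293]])

```text
clock: 17.52
tcp_pos: [0.44, -0.2053, 0.0227]
orientation: [2.986, 0.052, -0.941]
contact_force: [0.9, -2.3, 1.1]
grip_width: 0.0606
gripper_force: 0.8
```

Request:
servo_tool(commands=[[0,0,0,0,-0.6,0,0.294],[0,0,0,0,-0.6,0,0.296],[0,0,0,0,-0.6,0,0.296]])

```text
clock: 17.77
tcp_pos: [0.4398, -0.2056, 0.0226]
orientation: [2.986, 0.053, -0.942]
contact_force: [0.3, -0.7, 1.0]
grip_width: 0.0603
gripper_force: 0.2
```

Request:
servo_tool(commands=[[0,0,0,0,0,0,0.298],[0,0,0,0,0,0,0.3],[0,0,0,0,0,0,0.3]])

```text
clock: 18.02
tcp_pos: [0.4399, -0.2056, 0.0226]
orientation: [2.986, 0.053, -0.942]
contact_force: [0.6, -0.5, -0.1]
grip_width: 0.0598
gripper_force: 1.8
```

Request:
servo_tool(commands=[[0,0,0,0,0,0,0.302],[0,0,0,0,0,0,0.304],[0,0,0,0,0,0,0.304]])

```text
clock: 18.27
tcp_pos: [0.4399, -0.2057, 0.0227]
orientation: [2.986, 0.052, -0.942]
contact_force: [0.2, -0.0, -0.3]
grip_width: 0.0599
gripper_force: 6.2
```

Request:
servo_tool(commands=[[0,0,0,0,0,0,0.306],[0,0,0,0,0,0,0.307],[0,0,0,0,0,0,0.307]])

```text
clock: 18.52
tcp_pos: [0.4399, -0.2057, 0.0227]
orientation: [2.986, 0.052, -0.941]
contact_force: [-0.6, 0.7, -0.2]
grip_width: 0.0593
gripper_force: 10.1
```

Request:
servo_tool(commands=[[0,0,0,0,0,0,0.3055],[0,0,0,0.6,0,0.8,0.3055],[0,0,0,1.7,0,2.5,0.3055],[0,0,0,3.5,0.1,5,0.3055],[0,0,0,5.7,0.2,8.2,0.3055]])

```text
clock: 18.93
tcp_pos: [0.4457, -0.2056, 0.0311]
orientation: [2.986, 0.052, -0.942]
contact_force: [0.4, 0.9, -1.4]
grip_width: 0.0596
gripper_force: 10.1
```

Request:
servo_tool(commands=[[0,0,0,3.4,0.1,5,0.3055],[0,0,0,8,0.3,11.5,0.3055],[0,0,0,13,0.5,18.5,0.3055],[0,0,0,18,0.7,26,0.3055],[0,0,0,21,0.8,30,0.3055]])

```text
clock: 19.35
tcp_pos: [0.4682, -0.2048, 0.0622]
orientation: [2.986, 0.052, -0.938]
contact_force: [0.4, -0.1, 0.5]
grip_width: 0.0597
gripper_force: 10.1
```

```bash
python3 - <<'E'
from h import *
np.set_printoptions(precision=3,suppress=True)
from scipy.spatial.transform import Rotation as Ro
o=r.get_obs(); t=o["tcp_pos"]; R=Ro.from_rotvec(o["orientation"]).as_matrix(); n=-R[:,2]; print(t,n,o["gripper_force"],o["contact_force"])
c=(t+.046*n)
for nm in("top","side"):
    im,P=cloud(nm); g=glassfit(im,P,c); print(nm,g[0],g[1],g[2],g[3],g[5]); b=g[5]/1000-t; print("tool frame mm",b@R*1000)
E
```

```text
[ 0.468 -0.205  0.062] [0.571 0.02  0.82 ] 10.063436776399612 [ 0.373 -0.059  0.507]
top 205 [-0.919  0.096  0.383] [ 67.506 174.016] 79.22636413574219 [ 519.189 -212.452  166.474]
tool frame mm [ -18.006    9.457 -114.555]
side 54 [-0.861 -0.184  0.473] [  61.74  -167.946] 72.65109252929688 [ 526.743 -216.607  165.044]
tool frame mm [ -11.114   13.875 -117.614]
```

```bash
cat >> h.py <<'E'
from scipy.spatial.transform import Rotation as Ro
def held():
    o=r.get_obs(); t=o["tcp_pos"]; R=Ro.from_rotvec(o["orientation"]).as_matrix(); n=-R[:,2]; c=t+.046*n
    print(t,n,o["gripper_force"],o["contact_force"],o["clock"])
    for nm in("top","side"):
        im,P=cloud(nm); q=(P-c)@R; P=P.copy(); P[(abs(q[...,2])>.012)|(np.hypot(q[...,0],q[...,1])>.036)]=np.nan
        g=glassfit(im,P,c,0,1); print(nm,g[0],g[1],g[2],g[3],g[5],"tool mm",(g[5]/1000-t)@R*1000)
E
python3 - <<'E'
from h import *
np.set_printoptions(precision=2,suppress=True)
held()
E
```

```text
[ 0.47 -0.2   0.06] [0.57 0.02 0.82] 10.0642029941082 [-0.32 -0.73 -1.39] 19.45
top 182 [0.57 0.   0.82] [34.9   0.48] 30.080055236816406 [ 490.42 -205.52   97.84] tool mm [ -2.27   1.51 -42.35]
side 42 [0.59 0.02 0.81] [36.29  1.87] 30.85284423828125 [ 493.78 -206.1    97.21] tool mm [  0.83   2.21 -43.75]
```

Request:
servo_tool(commands=[[0,0,0,0,0,6,0.3035],[0.1,-2,0,3,0,18,0.3035],[0.2,-6,0,8,2,32,0.3035],[0.4,-11,0,14,8,43,0.3035],[0.55,-16,0,20,18,48,0.3035]])

```text
clock: 19.97
tcp_pos: [0.4876, -0.1878, 0.1103]
orientation: [3.093, 0.051, -0.509]
contact_force: [-0.2, -0.0, -0.3]
grip_width: 0.0592
gripper_force: 7.0
```

Request:
servo_tool(commands=[[0.2,-5,0,6,15,0,0.3035],[0.35,-10,0,12,33,0,0.3035],[0.5,-15,0,18,53,0,0.3035],[0.6,-18,0,24,75,0,0.3035],[0.65,-18.8,0,30,97,0,0.3035]])

```text
clock: 20.38
tcp_pos: [0.5142, -0.0899, 0.1093]
orientation: [3.14, 0.052, -0.004]
contact_force: [-0.3, 0.1, -0.7]
grip_width: 0.0596
gripper_force: 7.0
```

Request:
servo_tool(commands=[[0,0,0,6,22,0,0.3035],[0,0,0,12,44,0,0.3035],[0,0,0,18,64,0,0.3035],[0,0,0,23,81,0,0.3035],[0,0,0,26,92,0,0.3035]])

```text
clock: 20.8
tcp_pos: [0.5425, 0.0043, 0.1091]
orientation: [-3.141, -0.058, 0.005]
contact_force: [-0.5, 0.7, -1.0]
grip_width: 0.0594
gripper_force: 7.0
```

Request:
servo_tool(commands=[[0,0,0,1,6,0,0.3035],[0,0,0,1,10,0,0.3035],[0,0,0,1,10,0,0.3035],[0,0,0,1,10,0,0.3035],[0,0,0,1,10,0,0.3035]])

```text
clock: 21.22
tcp_pos: [0.5433, 0.0108, 0.1088]
orientation: [3.14, 0.052, -0.006]
contact_force: [-0.1, -0.9, -0.1]
grip_width: 0.0593
gripper_force: 7.0
```

```bash
python3 - <<'E'
from h import *
np.set_printoptions(precision=3,suppress=True)
held(); print(r.get_obs()["orientation"])
E
```

```text
[0.543 0.011 0.109] [0.004 0.001 1.   ] 6.988377347588539 [-0.109 -0.941 -0.072] 21.2167
top 0 [0. 0. 1.] [0. 0.] 0.0 [nan nan nan] tool mm [nan nan nan]
side 31 [-0.006  0.035  0.999] [ 2.03 99.21] 30.80974578857422 [544.414   7.907 153.864] tool mm [  0.852   2.963 -45.06 ]
[ 3.14   0.052 -0.005]h.py:22: RuntimeWarning: Mean of empty slice.
  c0=p.mean(0); n=np.linalg.svd(p-c0)[2][2]; n*=np.sign(n[2]); e=(p-c0)@n; p=p[abs(e)<max(.003,2*e.std())]
  ret = um.true_divide(
  ret = _var(a, axis=axis, dtype=dtype, out=out, ddof=ddof,
  arrmean = um.true_divide(arrmean, div, out=arrmean,
  ret = ret.dtype.type(ret / rcount)
```

The glass is held level over the stand. I correct x and y and descend.

Request:
servo_tool(commands=[[0,0,0,1,1,-6,0.3035],[0,0,0,2.3,1.8,-22,0.3035],[0,0,0,2.3,1.8,-42,0.3035],[0,0,0,2.3,1.8,-62,0.3035],[0,0,0,2.3,1.8,-76,0.3035]])

```text
clock: 21.73
tcp_pos: [0.5451, 0.0136, 0.031]
orientation: [3.141, 0.054, -0.007]
contact_force: [-0.7, -0.8, -0.1]
grip_width: 0.0595
gripper_force: 7.0
```

Request:
servo_tool(commands=[[0,0,0,0,0,-6,0.3035],[0,0,0,0,0,-9,0.3035],[0,0,0,0,0,-10,0.3035],[0,0,0,0,0,-10,0.3035],[0,0,0,0,0,-10,0.3035]])

```text
clock: 22.15
tcp_pos: [0.5466, 0.014, 0.0237]
orientation: [3.141, 0.055, -0.003]
contact_force: [-0.4, -0.1, -0.4]
grip_width: 0.0599
gripper_force: 7.0
```

```bash
python3 - <<'E'
from h import *
np.set_printoptions(precision=4,suppress=True)
o=r.get_obs(); print(o["tcp_pos"],o["orientation"],o["gripper_force"])
im,P=cloud("side"); cv2.imwrite("pics/s6.png",cv2.resize(im[140:230,250:350],None,fx=6,fy=6,interpolation=cv2.INTER_CUBIC))
E
```

```text
[0.5466 0.014  0.0237] [ 3.1409  0.0548 -0.0025] 6.987287700176239
```

View pics/s6.png

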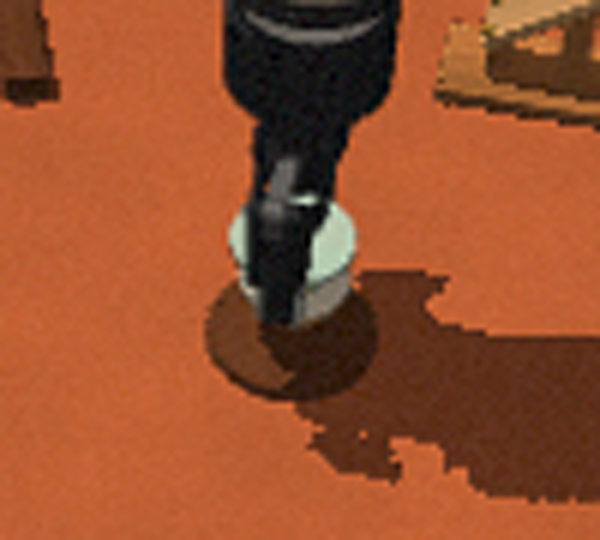

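The glass is level above the mount: its edges are at x 230–357, centred at about 293, and the mount is centred at about 297. It is aligned within 2 mm, so I lower it slowly.

Request:
servo_tool(commands=[[0,0,0,-0.3,-0.6,-3,0.3035],[0,0,0,-0.5,-1,-7,0.3035],[0,0,0,-0.5,-1,-11,0.3035],[0,0,0,-0.5,-1,-13,0.3035],[0,0,0,-0.5,-1,-13,0.3035]])

```text
clock: 22.62
tcp_pos: [0.5448, 0.0129, 0.0092]
orientation: [3.141, 0.055, -0.007]
contact_force: [-0.4, -0.1, -0.1]
grip_width: 0.0594
gripper_force: 7.0
```

Request:
servo_tool(commands=[[0,0,0,0,0,-0.5,0.3035],[0,0,0,0,0,-1.5,0.3035],[0,0,0,0,0,-2.5,0.3035],[0,0,0,0,0,-2.5,0.3035],[0,0,0,0,0,-2.5,0.3035]])

```text
clock: 23.03
tcp_pos: [0.5454, 0.013, 0.0074]
orientation: [3.141, 0.055, -0.005]
contact_force: [0.0, -1.0, 0.2]
grip_width: 0.0593
gripper_force: 7.0
```

Request:
servo_tool(commands=[[0,0,0,0,0,-0.5,0.3035],[0,0,0,0,0,-1,0.3035],[0,0,0,0,0,-1,0.3035],[0,0,0,0,0,-1,0.3035]])

```text
clock: 23.37
tcp_pos: [0.5454, 0.013, 0.0064]
orientation: [3.141, 0.055, -0.005]
contact_force: [0.4, 0.4, -1.0]
grip_width: 0.0597
gripper_force: 7.0
```

Request:
servo_tool(commands=[[0,0,0,0,0,-0.2,0.3035],[0,0,0,0,0,-0.4,0.3035],[0,0,0,0,0,-0.4,0.3035]])

```text
clock: 23.62
tcp_pos: [0.5454, 0.013, 0.006]
orientation: [3.141, 0.055, -0.005]
contact_force: [-0.7, -0.3, -0.4]
grip_width: 0.0597
gripper_force: 7.0
```

Request:
servo_tool(commands=[[0,0,0,0,0,-0.2,0.3035],[0,0,0,0,0,-0.4,0.3035],[0,0,0,0,0,-0.4,0.3035]])

```text
clock: 23.87
tcp_pos: [0.5454, 0.013, 0.0055]
orientation: [3.141, 0.055, -0.005]
contact_force: [1.2, 0.3, 0.0]
grip_width: 0.0591
gripper_force: 7.0
```

Request:
servo_tool(commands=[[0,0,0,0,0,-0.2,0.3035],[0,0,0,0,0,-0.4,0.3035],[0,0,0,0,0,-0.4,0.3035]])

```text
clock: 24.12
tcp_pos: [0.5454, 0.013, 0.0052]
orientation: [3.141, 0.055, -0.005]
contact_force: [0.6, -0.6, 0.3]
grip_width: 0.0592
gripper_force: 7.0
```

Request:
servo_tool(commands=[[0,0,0,0,0,-0.2,0.3035],[0,0,0,0,0,-0.4,0.3035],[0,0,0,0,0,-0.4,0.3035]])

```text
clock: 24.37
tcp_pos: [0.5454, 0.013, 0.0048]
orientation: [3.141, 0.055, -0.005]
contact_force: [0.6, -0.5, -0.1]
grip_width: 0.0592
gripper_force: 7.0
```

Request:
servo_tool(commands=[[0,0,0,0,0,-0.2,0.3035],[0,0,0,0,0,-0.4,0.3035],[0,0,0,0,0,-0.4,0.3035]])

```text
clock: 24.62
tcp_pos: [0.5454, 0.013, 0.0044]
orientation: [3.141, 0.055, -0.005]
contact_force: [0.3, -0.1, -0.9]
grip_width: 0.0596
gripper_force: 7.0
```

Request:
servo_tool(commands=[[0,0,0,0,0,-0.2,0.3035],[0,0,0,0,0,-0.4,0.3035],[0,0,0,0,0,-0.4,0.3035]])

```text
clock: 24.87
tcp_pos: [0.5454, 0.013, 0.004]
orientation: [3.141, 0.055, -0.005]
contact_force: [0.5, -0.6, -1.1]
grip_width: 0.0597
gripper_force: 7.0
```

Request:
servo_tool(commands=[[0,0,0,0,0,-0.2,0.3035],[0,0,0,0,0,-0.4,0.3035],[0,0,0,0,0,-0.4,0.3035]])

```text
clock: 25.12
tcp_pos: [0.5454, 0.013, 0.0036]
orientation: [3.141, 0.055, -0.005]
contact_force: [-0.2, -0.6, -0.1]
grip_width: 0.0597
gripper_force: 7.0
```

Request:
servo_tool(commands=[[0,0,0,0,0,-0.2,0.3035],[0,0,0,0,0,-0.4,0.3035],[0,0,0,0,0,-0.4,0.3035]])

```text
clock: 25.37
tcp_pos: [0.5454, 0.013, 0.0034]
orientation: [3.141, 0.055, -0.005]
contact_force: [-1.7, -0.3, 3.6]
grip_width: 0.0592
gripper_force: 7.1
```

```bash
python3 - <<'E'
from h import *
np.set_printoptions(precision=3,suppress=True)
im,P=cloud("side"); b,g,rr=[im[...,i].astype(int) for i in range(3)]
m=(g>rr+8)&(b>rr-10)&(np.hypot(P[...,0]-.545,P[...,1]-.012)<.032)&(P[...,2]>.044)&(P[...,2]<.07)
p=P[m]; print(len(p),p.min(0),p.max(0),np.median(p,0)); A=np.c_[p[:,:2]-[.5455,.0122],np.ones(len(p))]; print(np.linalg.lstsq(A,p[:,2],rcond=None)[0])
E
```

```text
80 [ 0.519 -0.016  0.05 ] [0.573 0.038 0.069] [0.531 0.016 0.054]
[ 0.016 -0.024  0.054]
```

The glass is seated: contact is 3.6 N and its top is at 54 mm as expected. I release slowly and retreat.

Request:
servo_tool(commands=[[0,0,0,0,0,0.1,0.3],[0,0,0,0,0,0.1,0.295],[0,0,0,0,0,0.1,0.285],[0,0,0,0,0,0.1,0.27],[0,0,0,0,0,0.1,0.25]])

```text
clock: 25.83
tcp_pos: [0.5454, 0.013, 0.0032]
orientation: [3.141, 0.055, -0.005]
contact_force: [-0.5, 0.1, -0.4]
grip_width: 0.064
gripper_force: 0.0
```

Request:
servo_tool(commands=[[0,0,0,0,0,0,0.2],[0,0,0,0,0,0,0.14],[0,0,0,0,0,0,0.12],[0,0,0,0,0,0,0.12],[0,0,0,0,0,4,0.12]])

```text
clock: 26.25
tcp_pos: [0.5448, 0.013, 0.0068]
orientation: [3.141, 0.055, -0.007]
contact_force: [0.6, 0.2, -0.4]
grip_width: 0.0754
gripper_force: 0.0
```

Request:
servo_tool(commands=[[0,0,0,0,0,6,0.12],[0,0,0,0,0,18,0.12],[0,0,0,0,0,36,0.12],[0,0,0,0,0,58,0.12],[0,0,0,0,0,80,0.12]])

```text
clock: 26.67
tcp_pos: [0.5453, 0.013, 0.0891]
orientation: [3.141, 0.055, -0.005]
contact_force: [-0.5, -0.8, -0.4]
grip_width: 0.0747
gripper_force: 0.0
```

Request:
servo_tool(commands=[[0,0,0,0,-10,20,0.12],[0,0,0,0,-35,35,0.12],[0,0,0,0,-70,45,0.12],[0,0,0,0,-105,50,0.12],[0,0,0,0,-125,50,0.12]])

```text
clock: 27.08
tcp_pos: [0.5461, -0.1167, 0.1402]
orientation: [3.138, 0.049, 0.001]
contact_force: [-0.7, -1.1, -0.7]
grip_width: 0.0749
gripper_force: 0.0
```

```bash
python3 - <<'E'
from h import *
np.set_printoptions(precision=3,suppress=True)
out=[]
for nm in("top","side"):
    im,P=cloud(nm); g=glassfit(im,P,(.5455,.0122),.044,.07); print(nm,g[0],g[2],g[3],g[4],g[5])
    out.append(cv2.resize(im[180:240,255:315] if nm=="top" else im[155:215,270:330],None,fx=6,fy=6,interpolation=cv2.INTER_CUBIC))
cv2.imwrite("pics/end.png",np.hstack(out)); print(r.get_obs()["clock"],r.get_obs()["contact_force"])
E
```

```text
top 259 [   0.948 -113.435] 28.526874542236328 [544.058  12.321  53.492] [544.097  12.412  47.493]
side 203 [  0.913 -36.986] 30.352195739746094 [549.286  13.98   54.107] [549.21   14.038  48.108]
27.1833 [-0.232 -0.542  0.218]
```

View pics/end.png

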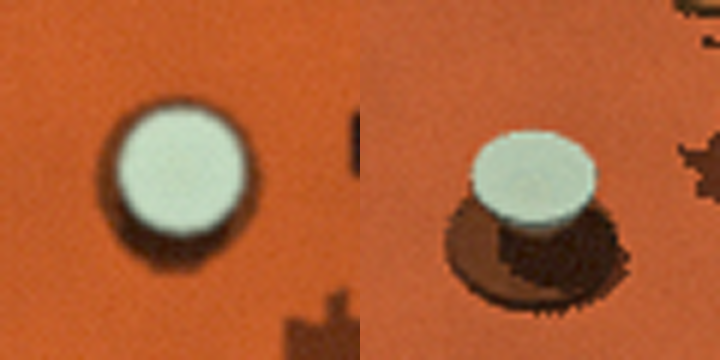

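The glass lies level and centred on the mount: the disc is at (182,170) in the top crop and (533,178) in the side crop. It is within about 2 mm of the stand's axis, at the right height, and the arm is clear.

Request:
servo_tool(commands=[[0,0,0,0,0,0,0.12],[0,0,0,0,0,0,0.12],[0,0,0,0,0,0,0.12],[0,0,0,0,0,0,0.12]])

```text
clock: 27.52
tcp_pos: [0.5455, -0.1104, 0.1374]
orientation: [-3.141, -0.059, 0.005]
contact_force: [0.1, -0.8, -1.0]
grip_width: 0.0755
gripper_force: 0.0
```

```bash
python3 -c "
from bench import r
print(r.hand_in())"
```

```text
the job is handed in; nothing more can be done
None
```

The job is handed in at about 27.5 s on the clock, no verdict shown: the mount lies level within 0.5 mm of the stand's axis and the glass level on it, released, within about 2 mm; the pinch reading peaked at 10.1 N per finger, just over the 10 N advised.

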